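Blank off the test port: slide the steel disc home into its pocket

ROBOT

A 6-joint arm with a two-finger parallel gripper is mounted at the origin on the work surface. World frame = base frame: x ahead of the robot, y to its left, z up, the work surface at z = 0. Lengths are in m, angles in rad, forces in N, time in s.
With the tool pointing down it reaches from about 0.275 to 0.875 m from the base axis. Payload 12.5 kg.
Tool frame: the origin (TCP) lies midway between the tips of the shut fingers; the grasp point (between the pads) lies 19 mm behind it; z points along the fingers, y is the direction in which the jaws open and shut (so a half turn about z gives the same grasp; the last joint's range is limited). The gripper opens to 85 mm and grips with 20 to 120 N. Pads are 22 mm wide; open, the fingers measure 114 mm over their backs; the gripper's body (76 mm by 85 mm) begins 54 mm behind the grasp point. The pads swing forward as they close: fully open they stand 13 mm farther back than shut.
Start: joints at [1.038, 0.351, 1.652, -0, 1.139, -0.085], TCP at [0.238, 0.496, 0.231] pointing down, gripper open.
Joint ranges: [-2.75, 2.75], [-0.79, 2.1], [0.01, 2.65], [-1.57, 4.71], [0.07, 3.14], [-2.87, 2.87]. Speed limits (rad/s): [2.22, 2.22, 2.79, 3.14, 3.14, 3.14].

INTERFACE

Orientations are given as a rotation vector (axis times angle).
In Python, from workcell import r gives the robot as it stands.
- The arm moves only by the tool carry_out, never from a script. Its argument "targets" is a list of rows, each an object with "offset": the shift along the tool's x, y, z in mm, a list of three; "yaw": the turn about the tool's z in rad. A call has 1 to 10 rows; each row is the pose to reach, as a shift and turn from the pose commanded when the call began, along the tool's axes at that moment; what a row does not reach only later rows make up. A row lasts 1/8 s, in which the tool goes at most 62.5 mm and 10.7 degrees, less where a joint would pass 70% of its speed; a pose out of reach is approached as far as the arm can. A call with a gripper value outside its range is refused whole. "fingers" is the finger opening in mm, from 0 to 85.4, set as the call begins (left out, the last holds). The fingers move at their own pace and stop on an object; "newtons" is the grip in N (left out, the last holds). Time passes only in rows, so rows that repeat a pose let the fingers close. It gives the time, the measured TCP pose, the force and the opening at its end, in the units of the state.
- r.get_obs(): the state, without advancing time (a new reading comes with each control period).
- r.snapshot(name): name is "scene" or "side" or "wrist"; returns a dict with "color" (384x512x3 uint8, red, green, blue), "K" (3x3 intrinsics, pixels), "D" ([k1, k2, p1, p2, k3] as OpenCV has them; the pictures are not rectified), "camera_from_world" (4x4, takes a point from world to camera coordinates). Camera axes: x right, y down, z forward; pixel columns grow to the right and rows downward; lengths in m; the calibration is good to about 2 mm. A picture is of the moment at which its call begins. There is no depth.
- r.job_done(): hands the job in, once; it reports no verdict.
The state is a dict: "clock": time; "joint_pos": joint angles; "qd": joint speeds; "effort": joint torques, N m; "tool_pos": TCP position; "ee_rot": TCP orientation; "force": force on the tool from outside, world axes, zero at the start; "wrist_torque": the same for the moment, N m; "grip_width": opening from 0.0 (shut) to 1.0 (fully open).
Only numpy, scipy, OpenCV 4.12 (cv2) and the standard library are available. Lean on these libraries where they do the work, as an engineer would, in place of code of your own. Each camera call takes 0.05 s, during which the arm holds its last target.

TASK

Take the plain steel blanking disc (the solid one, not the collar with the hole or the larger disc), lay it flat on the loading end of the test plate, and slide it along the fence, without lifting it off the plate and never pushing or pressing hard, until it drops into the shallow round pocket. Leave it lying flat and fully home in the pocket, let go of it, and leave the other parts on the bench where they are.

Things in the scene. Friction and masses are not known exactly. Their poses are not given: they have to be found in the camera images.
- disc: Blanking disc to be seated: solid plain steel cylinder, 50 mm diameter, 12 mm thick, 130 to 240 g, lying flat on the bench at the start. Origin: centre of its underside; z is its axis. It slides at about 1 to 2 N; at the pocket it can tip in nose first and need a further light nudge along the fence (5 to 7 N) to drop flat.
- bed: Test fixture, fixed to the bench. Origin: at bench level under the slide line's middle. y runs along the fence from the loading end towards the pocket, x across towards the fence, z up. Grey bed 360 (y) by 160 mm (x -90 to +70), 20 mm thick; on it a smooth steel test plate 280 (y) by 96 mm (x -62 to +34), top face 34 mm above the bench. Disc-to-fixture contact must stay under 40 N (all touching points added).
- fence (a point): Middle of the foot of the fence's working face (bed x = +25.3, y = 0, 34 mm above the bench). The fence is a straight aluminium bar along y, 330 mm long (y -165 to +165), its face looking to -x, standing 5 mm above the plate. A 50 mm disc that touches it is in line with the pocket (0.3 mm off). Axes as the bed.
- load_end (a point): Point on the plate's top face at the loading end (bed x = 0, y = -100 mm), where the disc can be laid, touching or near the fence. The plate itself starts somewhere from y = -170 to -110 mm. Beyond bed y = -45 mm the disc is slid, not carried: its underside stays less than 8 mm above the plate. Axes as the bed.
- pocket_mid (a point): Middle of the pocket's possible range, on the plate's top face (bed x = 0, y = +50 mm). The plate is clamped through slots, so the true pocket centre is unmeasured, up to 30 mm either way along y, at x = 0; it does not shift in use. Pocket: round, 53 mm diameter, 4 mm deep, flat floor, 1 mm chamfer; the seated disc stands 8 mm above the plate. Axes as the bed.
- collar: Bystander: steel collar, 60 mm diameter, 12 mm thick, with a 36 mm hole. Origin: centre of its underside.
- big_disc: Bystander: larger solid steel disc, 68 mm diameter, 12 mm thick. Origin: centre of its underside.
- wrench: Bystander: open-ended wrench lying on the bench beyond the discs. Origin: under its middle.
- driver: Bystander: screwdriver lying on the robot's left. Origin: under its middle.
- piston: Bystander: aluminium piston, 56 mm diameter, 60 mm tall, upright. Origin: centre of its underside.
- grease: Bystander: grey metal can, 70 mm diameter, 90 mm tall, upright on the left. Origin: centre of its underside.
- bolt: Bystander: dark bolt standing on its 24 mm head, 45 mm tall. Origin: centre of its underside.
Not all that is in view belongs to the job. Leave any orange or red look-alike of the disc alone.

How it is judged:
On the way, in this order (a step that is already met when the one before it is completed fails the run):
1. the disc lies flat on the loading end of the test plate (z of disc in the frame of bed between 0.0325 and 0.036 m and y of disc in the frame of bed between -0.15 and -0.045 m and x of disc in the frame of bed between -0.05 and 0.004 m and angle between disc's own z axis and vertical below 0.06 rad), for 0.2 s.
2. the disc has dropped into the pocket (z of disc in the frame of bed between 0.0285 and 0.0315 m and y of disc in the frame of bed between 0.012 and 0.088 m and x of disc in the frame of bed between -0.005 and 0.005 m and angle between disc's own z axis and vertical below 0.05 rad), for 0.2 s.
At the end, for the whole second after the job is handed in: The disc lies flat (within 0.05 rad) and at rest in the pocket of the test plate, its underside within 1.5 mm of the pocket's floor, that is 2.5 to 5.5 mm below the plate's top face, and within 5 mm of the pocket line (bed x = 0) and 38 mm of the point pocket_mid along the fence; released (all of step 2 and linear speed of disc below 0.01 m/s); the robot touches nothing.
It fails at once if the disc pushed or pressed against the fixture with more than 40 N (contact force between disc and bed above 40 N).
It fails at once if the disc lifted 8 mm or more off the plate, or carried, over the plate beyond the loading end (bed y over -45 mm) (z of disc in the frame of bed between 0.042 and 9 m and y of disc in the frame of bed between -0.045 and 0.17 m and x of disc in the frame of bed between -0.09 and 0.07 m).
It fails at once if one of the other parts moved by more than 30 mm (distance of any of collar, big_disc, wrench, driver, piston, grease, bolt from where it was at the start of the episode above 0.03 m).
It also fails if it takes over 61 s, if anything falls off the work surface, if the arm or the gripper's body presses on something with over 40 N, if the wrist force passes 120 N, or if a joint passes its speed limit or range.

## Working session

There is one attempt and no reset: what is moved stays moved. The work goes in short steps, Python scripts to look and compute and a tool call to move; the robot and the scene stay as the last step left them, time stands still between calls to the robot, and variables do not carry over. Pictures are saved under pics/ and viewed, and the job is handed in when it is done.

Besides the shell and the picture viewer there is one more tool, called after ">>>" as name([rows], argument=value, ...), one row to a line, values as JSON. carry_out: Moves the arm, as the interface text tells. Its arguments: {"type":"object","properties":{"targets":{"type":"array","items":{"type":"object","properties":{"offset":{"type":"array","items":{"type":"number"}},"yaw":{"type":"number"}}}},"fingers":{"type":"number"},"newtons":{"type":"number"}},"required":["targets"]}

```bash
ls; mkdir -p pics
python3 - <<'E'
from workcell import r
import cv2,numpy as np,pickle
o=r.get_obs();print(o)
d={}
for n in("scene","side","wrist"):
    s=r.snapshot(n);d[n]=s;cv2.imwrite(f"pics/{n}0.png",s["color"][:,:,::-1])
    print(n,s["K"],s["D"],s["camera_from_world"])
pickle.dump(d,open("s0.pkl","wb"))
E
```

```text
pics
{'clock': 0.0, 'joint_pos': array([ 1.03837717e+00,  3.51225470e-01,  1.65241591e+00, -9.91111007e-06,
        1.13912424e+00, -8.45893275e-02]), 'qd': array([-0.00125401,  0.00108832, -0.00048453,  0.00129133,  0.00116558,
       -0.0003313 ]), 'effort': array([-2.27892651e-04, -5.06104839e+01, -2.91401392e+01, -1.32055766e-04,
        4.59927556e-03,  1.53817012e-05]), 'tool_pos': array([0.23795986, 0.49548851, 0.23076743]), 'ee_rot': array([-6.97502271e-01, -3.06282682e+00,  1.75961149e-03]), 'force': array([-0.00618466,  0.7554064 , -0.69331348]), 'wrist_torque': array([ 0.03527319, -0.00361248,  0.02634456]), 'grip_width': 1.003354407674134}
scene [[486.41678109   0.         254.91163984]
 [  0.         486.41678109 191.53339748]
 [  0.           0.           1.        ]] [0.00155308 0.         0.         0.         0.        ] [[ 0.57780664  0.81605407  0.01397265 -0.35169444]
 [ 0.70124839 -0.48761361 -0.52008043 -0.35368395]
 [-0.4176005   0.31030423 -0.85400299  1.89133621]
 [ 0.          0.          0.          1.        ]]
side [[379.70544353   0.         259.34557762]
 [  0.         379.70544353 201.90835573]
 [  0.           0.           1.        ]] [0.00848277 0.         0.         0.         0.        ] [[ 0.95761099 -0.28794434 -0.00832155 -0.52263216]
 [-0.22985269 -0.7463663  -0.62458393  0.1747344 ]
 [ 0.17363448  0.60002116 -0.78091336  1.16116936]
 [ 0.          0.          0.          1.        ]]
wrist [[268.04267819   0.         254.70212608]
 [  0.         268.04267819 190.11565814]
 [  0.           0.           1.        ]] [0.00904149 0.         0.         0.         0.        ] [[ 4.33863855e-01  9.00978395e-01 -2.95583290e-04 -5.49944843e-01]
 [ 8.65594550e-01 -4.16733772e-01  2.77631118e-01 -3.59180157e-02]
 [ 2.50016460e-01 -1.20709963e-01 -9.60687709e-01  3.78294747e-01]
 [ 0.00000000e+00  0.00000000e+00  0.00000000e+00  1.00000000e+00]]
```

View pics/scene0.png

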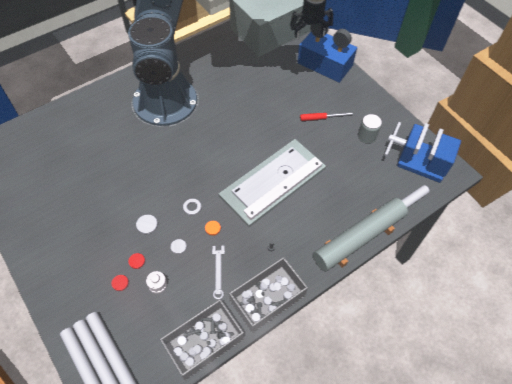

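View pics/side0.png

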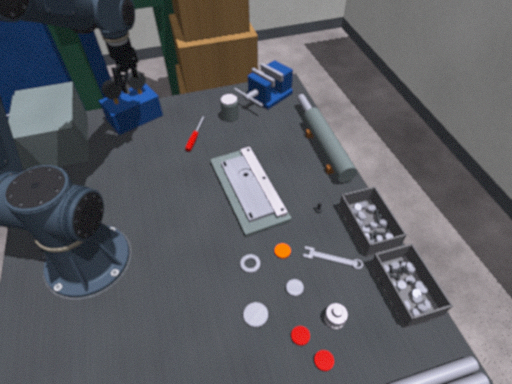

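View pics/wrist0.png

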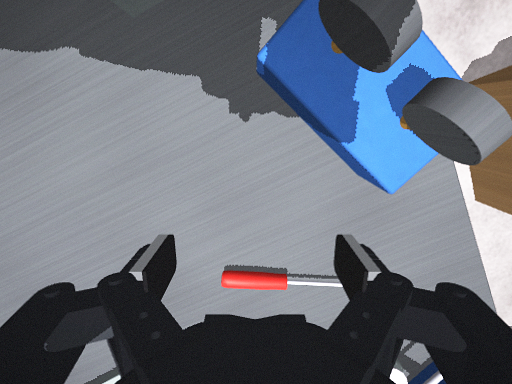

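The scene view shows the plain disc at about (178,246) and the larger one at (147,224). The collar is at (192,206), and orange and red look-alikes lie nearby. The fixture is centred near (273,180), with the pocket near (286,171). In the side view the disc is at about (294,287) and the pocket near (246,174).

```bash
cat > h.py <<'E'
import numpy as np,cv2
def ray(s,px,z):
    u=cv2.undistortPoints(np.array([[px]],float),s["K"],np.array(s["D"]))[0,0]
    M=s["camera_from_world"];R=M[:3,:3];t=M[:3,3]
    c=-R.T@t;d=R.T@np.array([u[0],u[1],1]);return c+d*(z-c[2])/d[2]
def proj(s,P):
    M=s["camera_from_world"];rv=cv2.Rodrigues(M[:3,:3])[0]
    return cv2.projectPoints(np.array(P,float).reshape(-1,3),rv,M[:3,3],s["K"],np.array(s["D"]))[0][:,0]
E
python3 - <<'E'
import pickle,cv2,numpy as np
from h import *
d=pickle.load(open("s0.pkl","rb"))
for n,(u,v) in (("scene",(178,246)),("side",(294,287))):
    s=d[n];im=s["color"];g=im.min(axis=2)
    x0,y0=u-16,v-16;p=g[y0:y0+32,x0:x0+32]
    m=(p>120).astype(np.uint8)
    k,l,st,c=cv2.connectedComponentsWithStats(m)
    i=1+np.argmax(st[1:,4]);cc=c[i]+[x0,y0];print(n,cc,st[i],ray(s,cc,.012),ray(s,cc,.010))
    big=cv2.resize(im[y0-10:y0+42,x0-10:x0+42,::-1],(400,400),interpolation=cv2.INTER_NEAREST);cv2.imwrite(f"pics/d_{n}.png",big)
s=d["scene"];cv2.imwrite("pics/bed_scene.png",cv2.resize(s["color"][135:225,215:330,::-1],None,fx=6.5,fy=6.5,interpolation=cv2.INTER_CUBIC))
s=d["side"];cv2.imwrite("pics/bed_side.png",cv2.resize(s["color"][140:240,200:300,::-1],None,fx=6,fy=6,interpolation=cv2.INTER_CUBIC))
E
```

```text
scene [177.81640625 245.41796875] [  7   4  20  22 256] [ 0.56857858 -0.27449113  0.012     ] [ 0.56763421 -0.27421327  0.01      ]
side [294.62650602 286.8313253 ] [  8   8  18  17 249] [ 0.56814572 -0.27584444  0.012     ] [ 0.56860417 -0.27496214  0.01      ]
```

View pics/bed_scene.png

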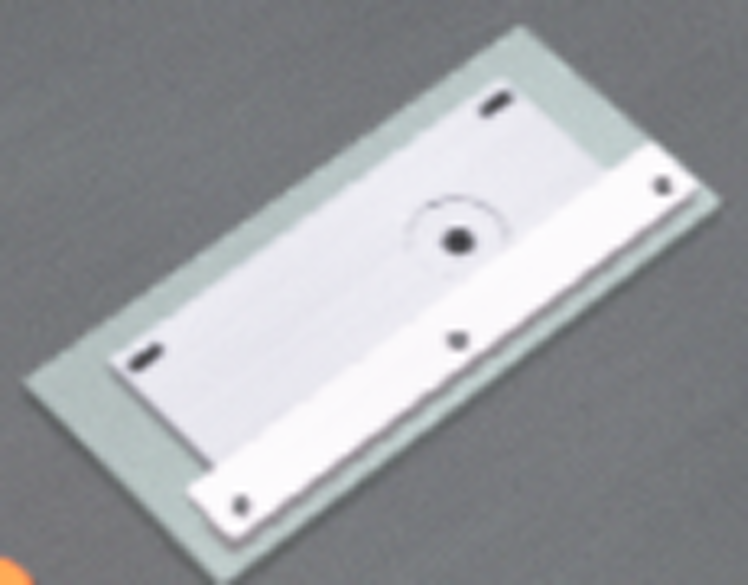

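View pics/bed_side.png

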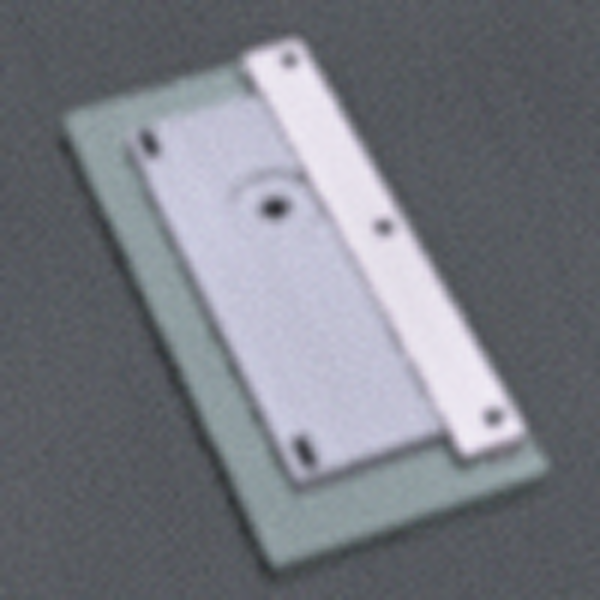

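Run:
```python
import pickle
from h import *
d=pickle.load(open("s0.pkl","rb"))
A=lambda p:((p[0]+.5)/6.5-.5+215,(p[1]+.5)/6.5-.5+135)
B=lambda p:((p[0]+.5)/6-.5+200,(p[1]+.5)/6-.5+140)
T=[("bedNearLoad-x",.02,(22,382),(275,562)),("bed pock -x",.02,(522,22),(65,112)),("bed load+x",.02,(222,578),(548,463)),("bed pock +x",.02,(720,198),None),
("boltL",.039,(241,505),(493,415)),("boltM",.039,(458,340),(383,227)),("boltP",.039,(662,185),(289,61)),("hole",.03,(458,241),(274,207)),
("plate L -x",.034,(112,356),(298,480)),("plate P -x",.034,(505,80),(130,140)),("fence foot? L",.039,(188,490),(460,452)),("fence P",.039,(652,142),(243,60))]
W={}
for n,z,a,b in T:
    p=ray(d["scene"],A(a),z);q=ray(d["side"],B(b),z) if b else p
    W[n]=(p+q)/2
    print(n,p.round(4),q.round(4))
f=W["boltP"]-W["boltL"];print("yaw of bed y",np.degrees(np.arctan2(f[1],f[0])),np.linalg.norm(f))
f=W["bed pock -x"]-W["bedNearLoad-x"];print(np.degrees(np.arctan2(f[1],f[0])),np.linalg.norm(f))
f=W["fence P"]-W["fence foot? L"];print(np.degrees(np.arctan2(f[1],f[0])),np.linalg.norm(f))
```

```text
bedNearLoad-x [ 0.4828 -0.065   0.02  ] [ 0.4815 -0.0627  0.02  ]
bed pock -x [0.4447 0.295  0.02  ] [0.4464 0.2956 0.02  ]
bed load+x [ 0.6371 -0.0453  0.02  ] [ 0.6395 -0.044   0.02  ]
bed pock +x [0.6012 0.31   0.02  ] [0.6012 0.31   0.02  ]
boltL [ 0.6167 -0.0194  0.039 ] [ 0.6163 -0.0179  0.039 ]
boltM [0.6011 0.1297 0.039 ] [0.6    0.1302 0.039 ]
boltP [0.5854 0.2792 0.039 ] [0.5853 0.2788 0.039 ]
hole [0.5472 0.1713 0.03  ] [0.546 0.172 0.03 ]
plate L -x [ 0.5037 -0.022   0.034 ] [ 0.505  -0.0251  0.034 ]
plate P -x [0.479  0.2551 0.034 ] [0.4772 0.2465 0.034 ]
fence foot? L [ 0.5943 -0.0365  0.039 ] [ 0.5915 -0.0363  0.039 ]
fence P [0.5603 0.2927 0.039 ] [0.5585 0.288  0.039 ]
yaw of bed y 95.970711355731 0.2993250092153766
95.8081738960552 0.36097058150964284
95.85481280037801 0.32842984322380714
```

Run:
```python
import pickle
from h import *
from scipy.spatial.transform import Rotation as R
from workcell import r
d=pickle.load(open("s0.pkl","rb"));s=d["scene"]
D=np.array([.5684,-.2750])
ud=np.array([-.1028,.9947])
for n,p in dict(orange=(213,228),collar=(192,206),big=(147,224),red=(136,261),wrench1=(218,250),wrench2=(218,295),piston=(156,276)).items():
    q=ray(s,p,.012);e=q[:2]-D;print(n,q.round(3),"along bedy",(e@ud).round(3),"along bedx",(e@[.9947,.1028]).round(3))
o=r.get_obs();M=R.from_rotvec(o["ee_rot"]).as_matrix();print(M.round(4),o["tool_pos"],o["clock"])
def plan(P,ydir):
    v=M.T@(np.array(P)-o["tool_pos"]);a=np.arctan2(ydir[1],ydir[0])
    cy=np.arctan2(M[1,1],M[0,1]);dy=-(a-cy);print("tool mm",(v*1000).round(1),"yaw about tool z",[(dy+k*np.pi+np.pi)%(2*np.pi)-np.pi for k in(0,1)], "q6",o["joint_pos"][5])
plan([.5684,-.2750,.14],ud)
```

```text
orange [ 0.58  -0.148  0.012] along bedy 0.125 along bedx 0.025
collar [ 0.47  -0.161  0.012] along bedy 0.123 along bedx -0.086
big [ 0.444 -0.318  0.012] along bedy -0.03 along bedx -0.128
red [ 0.54  -0.409  0.012] along bedy -0.131 along bedx -0.042
wrench1 [ 0.656 -0.178  0.012] along bedy 0.088 along bedx 0.097
wrench2 [ 0.78  -0.259  0.012] along bedy -0.006 along bedx 0.213
piston [ 0.62  -0.383  0.012] along bedy -0.112 along bedx 0.04
[[-9.014e-01  4.329e-01 -4.000e-04]
 [ 4.329e-01  9.014e-01 -8.000e-04]
 [ 1.000e-04 -9.000e-04 -1.000e+00]] [0.23797318 0.49558133 0.23088432] 0.15
tool mm [-631.5 -551.5   91.3] yaw about tool z [np.float64(-0.5507330753535653), np.float64(2.590859578236228)] q6 -0.084606842207554
```

>>> carry_out([
  {"offset":[-631.5,-551.5,40],"yaw":-0.551},
  {"offset":[-631.5,-551.5,40],"yaw":-0.551},
  {"offset":[-631.5,-551.5,40],"yaw":-0.551},
  {"offset":[-631.5,-551.5,40],"yaw":-0.551},
  {"offset":[-631.5,-551.5,40],"yaw":-0.551},
  {"offset":[-631.5,-551.5,40],"yaw":-0.551},
  {"offset":[-631.5,-551.5,40],"yaw":-0.551},
  {"offset":[-631.5,-551.5,40],"yaw":-0.551},
  {"offset":[-631.5,-551.5,40],"yaw":-0.551},
  {"offset":[-631.5,-551.5,40],"yaw":-0.551},
], fingers=68, newtons=20)

```text
clock: 1.4
tool_pos: [0.4791, -0.0664, 0.2022]
ee_rot: [-0.162, 3.137, 0.0]
force: [0.5, 1.1, 0.7]
grip_width: 0.795
```

```bash
cat > plan.py <<'E'
from h import *
from scipy.spatial.transform import Rotation as R
from workcell import r
O=np.array([.5517,.1250]);BX=np.array([.9947,.1028]);BY=np.array([-.1028,.9947])
def bed(x,y,z): return np.r_[O+x*BX+y*BY,z]
def plan(P,ydir=BY):
    o=r.get_obs();M=R.from_rotvec(o["ee_rot"]).as_matrix()
    v=M.T@(np.array(P)-o["tool_pos"]);a=np.arctan2(ydir[1],ydir[0])
    dy=-(a-np.arctan2(M[1,1],M[0,1]));dy=(dy+np.pi/2)%np.pi-np.pi/2
    print("t",o["clock"],"tcp",o["tool_pos"].round(4),"F",o["force"].round(2),"w",round(o["grip_width"]*85.4,1),"tilt",M[:,2].round(4))
    print("tool mm",(v*1000).round(1),"yaw",dy.round(4),"q6",o["joint_pos"][5].round(2))
    print("tool axes in bed: x",(M[:2,0]@BX).round(3),(M[:2,0]@BY).round(3)," y",(M[:2,1]@BX).round(3),(M[:2,1]@BY).round(3))
    e=o["tool_pos"][:2]-O;print("tcp in bed mm",(e@BX*1000).round(1),(e@BY*1000).round(1))
E
python3 -c "
from plan import *
plan([.5684,-.2750,.14])"
```

```text
t 1.4 tcp [ 0.4791 -0.0664  0.2022] F [0.46 1.15 0.73] w 67.9 tilt [ 2.e-04  1.e-04 -1.e+00]
tool mm [ -67.4 -216.7   62.2] yaw -0.0001 q6 -1.91
tool axes in bed: x -1.0 0.0  y 0.0 1.0
tcp in bed mm -91.9 -182.9
```

>>> carry_out([
  {"offset":[-50,-160,30],"yaw":0},
  {"offset":[-50,-160,30],"yaw":0},
  {"offset":[-60,-190,60],"yaw":0},
  {"offset":[-60,-190,60],"yaw":0},
  {"offset":[-60,-190,60],"yaw":0},
  {"offset":[-60,-190,60],"yaw":0},
])

```text
clock: 2.15
tool_pos: [0.5578, -0.2459, 0.143]
ee_rot: [-0.163, 3.137, 0.0]
force: [0.6, 0.7, 0.1]
grip_width: 0.794
```

```bash
python3 -c "
from plan import *
plan([.5684,-.2750,.04])
s=r.snapshot('wrist');cv2.imwrite('pics/w1.png',s['color'][:,:,::-1]);import pickle;pickle.dump(s,open('w1.pkl','wb'))
print(proj(s,[[.5684,-.2750,.012]]))"
```

```text
t 2.15 tcp [ 0.5578 -0.2459  0.143 ] F [0.55 0.65 0.07] w 67.8 tilt [ 3.e-04  1.e-04 -1.e+00]
tool mm [ -7.5 -30.  103. ] yaw 0.0011 q6 -2.17
tool axes in bed: x -1.0 -0.001  y -0.001 1.0
tcp in bed mm -32.1 -369.6
[[226.32342356 188.52049008]]
```

View pics/w1.png

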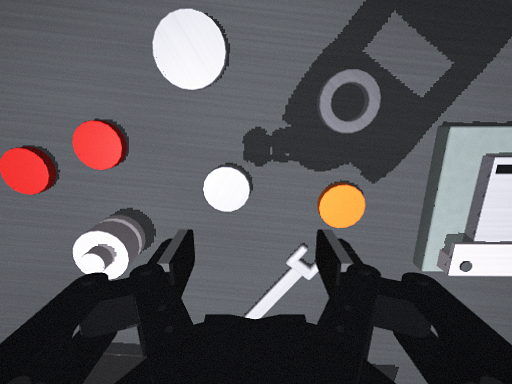

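The wrist view shows the disc at about (227,188), against a predicted (226,188.5). Its position is confirmed, so I'll move over it and down.

>>> carry_out([
  {"offset":[-7.5,-30,20],"yaw":0},
  {"offset":[-7.5,-30,60],"yaw":0},
  {"offset":[-7.5,-30,105],"yaw":0},
  {"offset":[-7.5,-30,115],"yaw":0},
  {"offset":[-7.5,-30,115],"yaw":0},
  {"offset":[-7.5,-30,115],"yaw":0},
])

```text
clock: 2.95
tool_pos: [0.5695, -0.2764, 0.0294]
ee_rot: [-0.163, 3.135, -0.003]
force: [0.3, -0.2, 0.0]
grip_width: 0.796
```

```bash
python3 -c "
from plan import *
plan([.5684,-.2750,.0])
s=r.snapshot('wrist');cv2.imwrite('pics/w2.png',s['color'][:,:,::-1])
s=r.snapshot('side');cv2.imwrite('pics/s2.png',cv2.resize(s['color'][230:340,240:350,::-1],None,fx=5,fy=5))"
```

```text
t 2.95 tcp [ 0.5695 -0.2764  0.0294] F [ 0.28 -0.15  0.04] w 68.0 tilt [ 0.0026 -0.0016 -1.    ]
tool mm [ 1.   1.6 29.4] yaw 0.0006 q6 -2.2
tool axes in bed: x -1.0 -0.001  y -0.001 1.0
tcp in bed mm -23.5 -401.1
```

View pics/w2.png

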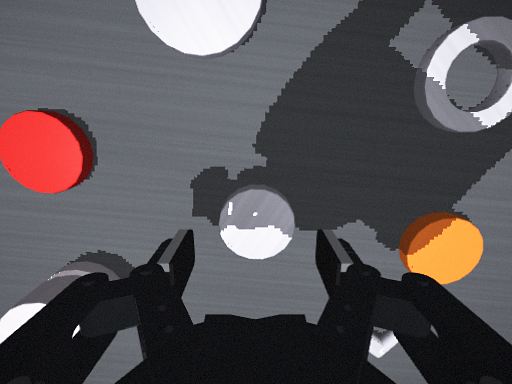

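View pics/s2.png

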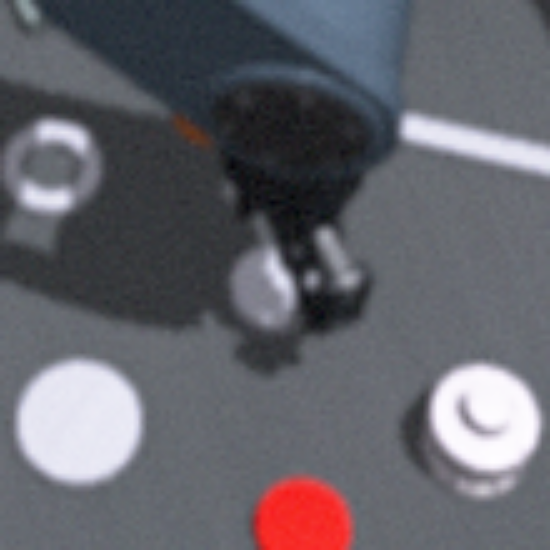

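>>> carry_out([
  {"offset":[1,1.5,12],"yaw":0},
  {"offset":[1,1.5,22],"yaw":0},
  {"offset":[1,1.5,25],"yaw":0},
  {"offset":[1,1.5,25],"yaw":0},
  {"offset":[1,1.5,25],"yaw":0},
])

```text
clock: 3.68
tool_pos: [0.5674, -0.2749, 0.0024]
ee_rot: [-0.162, 3.137, -0.0]
force: [1.0, -0.1, 0.1]
grip_width: 0.801
```

```bash
python3 -c "
from plan import *
plan([.5684,-.2750,.0])
s=r.snapshot('wrist');cv2.imwrite('pics/w3.png',s['color'][:,:,::-1])
"
```

```text
t 3.675 tcp [ 0.5674 -0.2749  0.0024] F [ 0.99 -0.05  0.07] w 68.4 tilt [ 3.e-04 -2.e-04 -1.e+00]
tool mm [-1.  -0.2  2.4] yaw 0.0002 q6 -2.2
tool axes in bed: x -1.0 -0.0  y -0.0 1.0
tcp in bed mm -25.5 -399.4
```

View pics/w3.png

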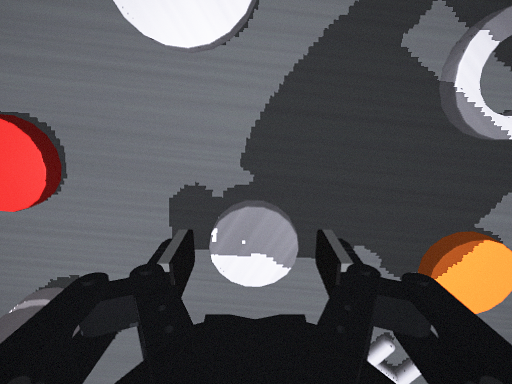

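>>> carry_out([
  {"offset":[-1,0,3],"yaw":0},
  {"offset":[-1,0,3],"yaw":0},
  {"offset":[-1,0,3],"yaw":0},
])

```text
clock: 4.1
tool_pos: [0.5683, -0.2746, -0.0008]
ee_rot: [0.162, -3.137, -0.0]
force: [-0.2, 0.4, 0.3]
grip_width: 0.799
```

>>> carry_out([
  {"offset":[0,0,0],"yaw":0},
  {"offset":[0,0,0],"yaw":0},
  {"offset":[0,0,0],"yaw":0},
  {"offset":[0,0,0],"yaw":0},
  {"offset":[0,0,0],"yaw":0},
], fingers=40, newtons=40)

```text
clock: 4.72
tool_pos: [0.5684, -0.2748, -0.0003]
ee_rot: [-0.162, 3.137, -0.0]
force: [-1.4, 1.1, 6.2]
grip_width: 0.563
```

```bash
python3 -c "
from plan import *
plan([.5684,-.2750,.1])
s=r.snapshot('wrist');cv2.imwrite('pics/w4.png',s['color'][:,:,::-1])
"
```

```text
t 4.725 tcp [ 5.684e-01 -2.748e-01 -3.000e-04] F [-1.45  1.15  6.24] w 48.0 tilt [ 3.e-04 -2.e-04 -1.e+00]
tool mm [   0.    -0.3 -100.3] yaw 0.0002 q6 -2.2
tool axes in bed: x -1.0 -0.0  y -0.0 1.0
tcp in bed mm -24.5 -399.4
```

View pics/w4.png

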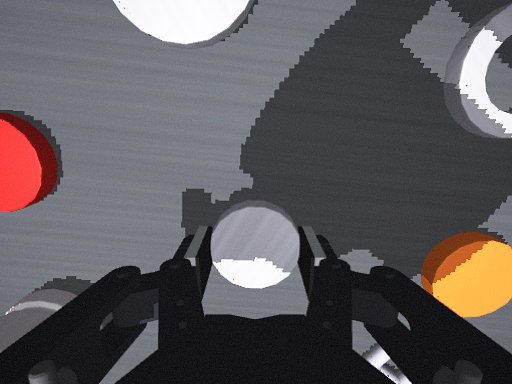

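>>> carry_out([
  {"offset":[0,0,-10],"yaw":0},
  {"offset":[0,0,-40],"yaw":0},
  {"offset":[0,0,-80],"yaw":0},
  {"offset":[0,0,-90],"yaw":0},
  {"offset":[0,0,-90],"yaw":0},
])

```text
clock: 5.4
tool_pos: [0.5682, -0.2746, 0.0892]
ee_rot: [-0.162, 3.137, -0.0]
force: [0.1, 0.4, -2.4]
grip_width: 0.564
```

```bash
python3 -c "
from plan import *
plan(bed(-.004,-.095,.09))
s=r.snapshot('wrist');cv2.imwrite('pics/w5.png',s['color'][:,:,::-1])
"
```

```text
t 5.4 tcp [ 0.5682 -0.2746  0.0892] F [ 0.13  0.43 -2.41] w 48.2 tilt [ 3.e-04 -2.e-04 -1.e+00]
tool mm [-20.7 304.2  -0.9] yaw 0.0001 q6 -2.2
tool axes in bed: x -1.0 -0.0  y -0.0 1.0
tcp in bed mm -24.7 -399.2
```

View pics/w5.png

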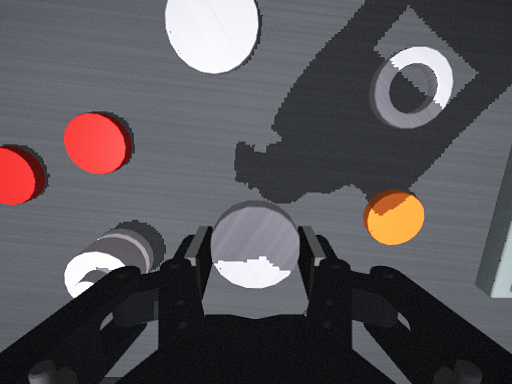

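The disc is gripped: the wrist reads 2.4 N, and it stays at (255,245) in the view. Next I'll move over the loading end.

>>> carry_out([
  {"offset":[-4,50,0],"yaw":0},
  {"offset":[-8,100,0],"yaw":0},
  {"offset":[-12,155,0],"yaw":0},
  {"offset":[-16,210,0],"yaw":0},
  {"offset":[-20,265,0],"yaw":0},
  {"offset":[-20.5,295,0],"yaw":0},
  {"offset":[-20.5,304,0],"yaw":0},
  {"offset":[-20.5,304,10],"yaw":0},
  {"offset":[-20.5,304,20],"yaw":0},
  {"offset":[-20.5,304,20],"yaw":0},
])

```text
clock: 6.7
tool_pos: [0.5567, 0.0289, 0.0679]
ee_rot: [0.16, -3.135, -0.0]
force: [0.0, 0.2, -2.2]
grip_width: 0.567
```

```bash
python3 -c "
from plan import *
plan(bed(-.004,-.095,.034))
s=r.snapshot('wrist');cv2.imwrite('pics/w6.png',s['color'][:,:,::-1])
print(proj(s,[bed(.0253,y,.039) for y in(-.12,-.06,0,.06)]), proj(s,[bed(0,.047,.034)]))
"
```

```text
t 6.7 tcp [0.5567 0.0289 0.0679] F [ 0.03  0.2  -2.16] w 48.4 tilt [-0.0023 -0.     -1.    ]
tool mm [-0.9  1.1 33.9] yaw -0.001 q6 -1.7
tool axes in bed: x -1.0 0.001  y 0.001 1.0
tcp in bed mm -4.9 -96.1
[[221.50915395 257.89316516]
 [305.18547191 257.7096508 ]
 [389.1065781  257.64454043]
 [473.71307803 257.69671575]] [[457.44951052 222.02801327]]
```

View pics/w6.png

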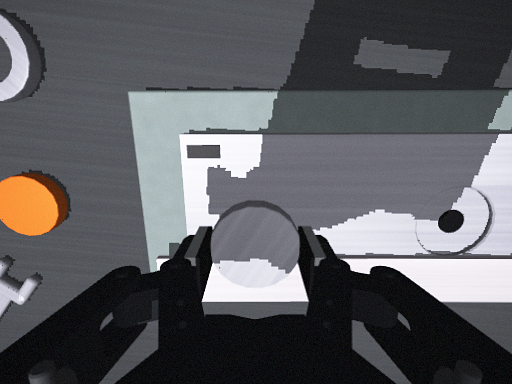

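>>> carry_out([
  {"offset":[0,0,12],"yaw":0},
  {"offset":[0,0,24],"yaw":0},
  {"offset":[0,0,30],"yaw":0},
  {"offset":[0,0,30],"yaw":0},
  {"offset":[0,0,30],"yaw":0},
])

```text
clock: 7.38
tool_pos: [0.5576, 0.0299, 0.0395]
ee_rot: [-0.162, 3.137, -0.0]
force: [-1.2, -0.4, -1.1]
grip_width: 0.565
```

```bash
python3 -c "
from plan import *
plan(bed(-.002,-.095,.034))
s=r.snapshot('wrist');cv2.imwrite('pics/w7.png',s['color'][:,:,::-1])
print(proj(s,[bed(.0253,y,.039) for y in(-.12,-.06,0,.06)]), proj(s,[bed(0,.047,.03)]))
"
```

```text
t 7.375 tcp [0.5576 0.0299 0.0395] F [-1.24 -0.36 -1.11] w 48.2 tilt [ 4.e-04 -0.e+00 -1.e+00]
tool mm [-1.9  0.2  5.5] yaw 0.0003 q6 -1.7
tool axes in bed: x -1.0 -0.0  y -0.0 1.0
tcp in bed mm -3.9 -95.2
[[214.5047882  280.49124652]
 [312.19803627 280.4100241 ]
 [410.26864449 280.54443533]
 [509.41624162 280.8935341 ]] [[485.33008801 236.40298084]]
```

View pics/w7.png

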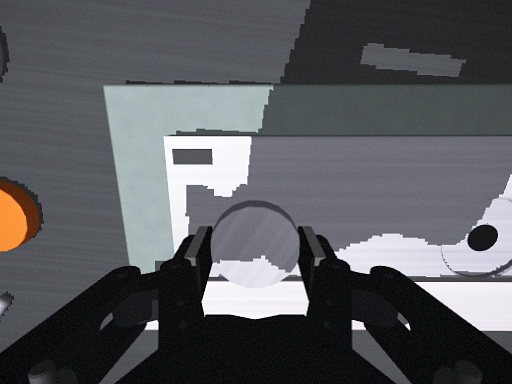

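>>> carry_out([
  {"offset":[0,0,2],"yaw":0},
  {"offset":[0,0,4],"yaw":0},
  {"offset":[0,0,4],"yaw":0},
  {"offset":[0,0,4],"yaw":0},
])

```text
clock: 7.92
tool_pos: [0.5574, 0.0298, 0.0353]
ee_rot: [0.162, -3.137, 0.0]
force: [-0.1, -0.8, -2.1]
grip_width: 0.562
```

>>> carry_out([
  {"offset":[0,0,0.7],"yaw":0},
  {"offset":[0,0,0.7],"yaw":0},
])

```text
clock: 8.18
tool_pos: [0.5574, 0.0298, 0.0345]
ee_rot: [0.162, -3.137, 0.0]
force: [-1.0, 0.6, -2.2]
grip_width: 0.566
```

>>> carry_out([
  {"offset":[0,0,0.5],"yaw":0},
  {"offset":[0,0,0.5],"yaw":0},
])

```text
clock: 8.43
tool_pos: [0.5573, 0.0299, 0.034]
ee_rot: [0.162, -3.137, 0.0]
force: [0.8, -0.1, -1.7]
grip_width: 0.56
```

>>> carry_out([
  {"offset":[0,0,0.5],"yaw":0},
  {"offset":[0,0,0.5],"yaw":0},
])

```text
clock: 8.68
tool_pos: [0.5574, 0.0298, 0.0338]
ee_rot: [-0.162, 3.137, 0.0]
force: [-1.3, -0.1, 2.0]
grip_width: 0.564
```

>>> carry_out([
  {"offset":[0,0,0],"yaw":0},
  {"offset":[0,0,0],"yaw":0},
  {"offset":[0,0,0],"yaw":0},
  {"offset":[0,0,0],"yaw":0},
], fingers=53, newtons=20)

```text
clock: 9.18
tool_pos: [0.5574, 0.0298, 0.0336]
ee_rot: [-0.162, 3.137, -0.0]
force: [0.7, 0.8, -1.1]
grip_width: 0.618
```

```bash
python3 -c "
from plan import *
plan(bed(-.002,-.095,.034))
s=r.snapshot('wrist');cv2.imwrite('pics/w8.png',s['color'][:,:,::-1])
s=r.snapshot('scene');cv2.imwrite('pics/c8.png',cv2.resize(s['color'][135:225,215:330,::-1],None,fx=6,fy=6))
"
```

```text
t 9.175 tcp [0.5574 0.0298 0.0336] F [ 0.66  0.75 -1.15] w 52.7 tilt [ 0. -0. -1.]
tool mm [-2.1  0.3 -0.4] yaw 0.0002 q6 -1.7
tool axes in bed: x -1.0 -0.0  y -0.0 1.0
tcp in bed mm -4.1 -95.3
```

View pics/w8.png

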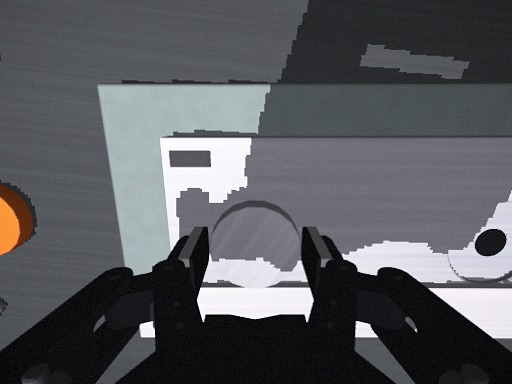

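View pics/c8.png

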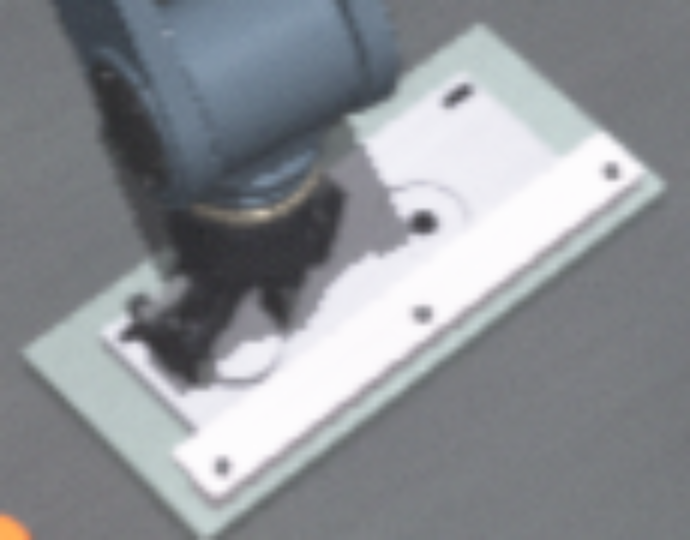

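>>> carry_out([
  {"offset":[0,0,1],"yaw":0},
  {"offset":[0,0,1],"yaw":0},
])

```text
clock: 9.52
tool_pos: [0.5573, 0.0298, 0.0325]
ee_rot: [0.162, -3.137, -0.0]
force: [-0.3, -0.0, -0.2]
grip_width: 0.624
```

>>> carry_out([
  {"offset":[0,0,1],"yaw":0},
  {"offset":[0,0,1],"yaw":0},
])

```text
clock: 9.78
tool_pos: [0.5573, 0.0299, 0.0315]
ee_rot: [0.162, -3.137, -0.0]
force: [-0.0, 0.3, 0.1]
grip_width: 0.621
```

>>> carry_out([
  {"offset":[-0.2,2,0],"yaw":0},
  {"offset":[-0.6,5,0],"yaw":0},
  {"offset":[-1.2,9,0],"yaw":0},
  {"offset":[-1.8,13,0],"yaw":0},
  {"offset":[-2.4,17,0],"yaw":0},
  {"offset":[-3,21,0],"yaw":0},
  {"offset":[-3.6,25,0],"yaw":0},
  {"offset":[-4.2,29,0],"yaw":0},
  {"offset":[-4.8,33,0],"yaw":0},
  {"offset":[-5.4,37,0],"yaw":0},
])

```text
clock: 11.02
tool_pos: [0.5589, 0.0675, 0.0316]
ee_rot: [0.162, -3.137, 0.0]
force: [1.0, -2.4, -0.8]
grip_width: 0.618
```

```bash
python3 -c "
from plan import *
plan(bed(-.002,-.055,.034))
s=r.snapshot('wrist');cv2.imwrite('pics/w9.png',s['color'][:,:,::-1])
"
```

```text
t 11.025 tcp [0.5589 0.0675 0.0316] F [ 1.   -2.44 -0.78] w 52.8 tilt [-0. -0. -1.]
tool mm [ 3.3  3.  -2.4] yaw 0.0003 q6 -1.64
tool axes in bed: x -1.0 -0.0  y -0.0 1.0
tcp in bed mm 1.3 -58.0
```

View pics/w9.png

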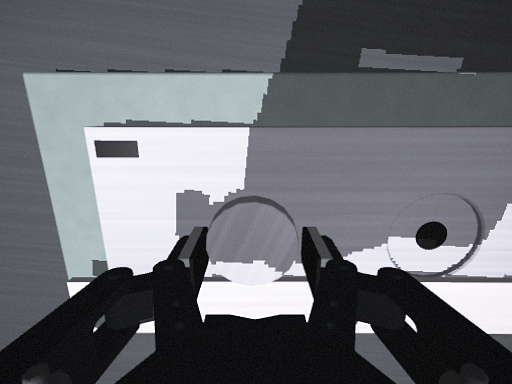

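>>> carry_out([
  {"offset":[0,4,0],"yaw":0},
  {"offset":[0,8,0],"yaw":0},
  {"offset":[0,12,0],"yaw":0},
  {"offset":[0,16,0],"yaw":0},
  {"offset":[-0.2,20,0],"yaw":0},
  {"offset":[-0.4,24,0],"yaw":0},
  {"offset":[-0.6,28,0],"yaw":0},
  {"offset":[-0.8,32,0],"yaw":0},
  {"offset":[-1,36,0],"yaw":0},
  {"offset":[-1,40,0],"yaw":0},
])

```text
clock: 12.32
tool_pos: [0.5558, 0.1073, 0.0316]
ee_rot: [-0.162, 3.137, -0.0]
force: [0.6, -1.6, -0.1]
grip_width: 0.619
```

```bash
python3 -c "
from plan import *
plan(bed(-.002,-.055,.034))
s=r.snapshot('wrist');cv2.imwrite('pics/w10.png',s['color'][:,:,::-1])
"
```

```text
t 12.325 tcp [0.5558 0.1073 0.0316] F [ 0.59 -1.61 -0.14] w 52.9 tilt [ 0. -0. -1.]
tool mm [  4.3 -37.   -2.4] yaw 0.0002 q6 -1.57
tool axes in bed: x -1.0 -0.0  y -0.0 1.0
tcp in bed mm 2.2 -18.0
```

View pics/w10.png

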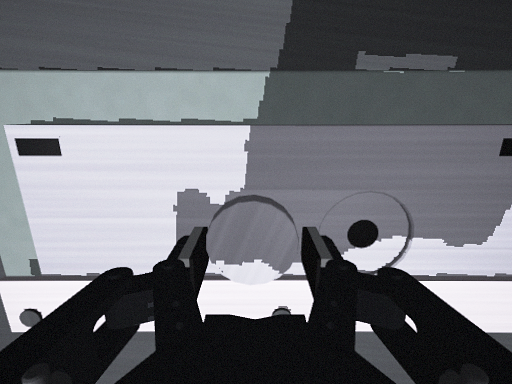

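>>> carry_out([
  {"offset":[0,5,0],"yaw":0},
  {"offset":[0,10,0],"yaw":0},
  {"offset":[0,15,0],"yaw":0},
  {"offset":[0,20,0],"yaw":0},
  {"offset":[0,25,0],"yaw":0},
  {"offset":[0,30,0],"yaw":0},
  {"offset":[0,35,0],"yaw":0},
  {"offset":[0,40,0],"yaw":0},
  {"offset":[0,44,0],"yaw":0},
  {"offset":[0,47,0],"yaw":0},
])

```text
clock: 13.62
tool_pos: [0.551, 0.1541, 0.0316]
ee_rot: [-0.162, 3.137, -0.0]
force: [1.1, -1.2, 0.3]
grip_width: 0.618
```

```bash
python3 -c "
from plan import *
plan(bed(-.002,-.055,.034))
s=r.snapshot('wrist');cv2.imwrite('pics/w11.png',s['color'][:,:,::-1])
"
```

```text
t 13.625 tcp [0.551  0.1541 0.0316] F [ 1.1  -1.21  0.26] w 52.7 tilt [ 0. -0. -1.]
tool mm [  4.3 -84.   -2.4] yaw 0.0003 q6 -1.48
tool axes in bed: x -1.0 -0.0  y -0.0 1.0
tcp in bed mm 2.2 29.0
```

View pics/w11.png

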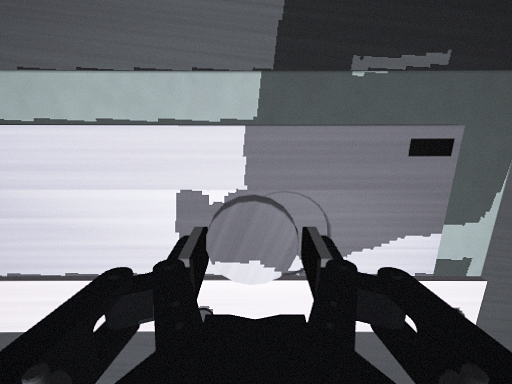

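>>> carry_out([
  {"offset":[0,2,0],"yaw":0},
  {"offset":[0,4,0],"yaw":0},
  {"offset":[0,6,0],"yaw":0},
  {"offset":[0,8,0],"yaw":0},
  {"offset":[0,10,0],"yaw":0},
  {"offset":[0,11,0],"yaw":0},
])

```text
clock: 14.42
tool_pos: [0.5499, 0.1649, 0.0316]
ee_rot: [-0.162, 3.137, -0.0]
force: [0.3, -2.9, 1.7]
grip_width: 0.62
```

>>> carry_out([
  {"offset":[0,1,0],"yaw":0},
  {"offset":[0,2,0],"yaw":0},
])

```text
clock: 14.68
tool_pos: [0.5496, 0.1668, 0.0316]
ee_rot: [-0.162, 3.137, 0.0]
force: [0.2, -0.1, -1.0]
grip_width: 0.622
```

>>> carry_out([
  {"offset":[0,1,0],"yaw":0},
  {"offset":[0,2,0],"yaw":0},
])

```text
clock: 14.92
tool_pos: [0.5492, 0.1689, 0.0314]
ee_rot: [0.162, -3.137, -0.0]
force: [-0.5, -0.6, -0.7]
grip_width: 0.622
```

```bash
python3 -c "
from plan import *
plan(bed(-.002,-.055,.034))
s=r.snapshot('wrist');cv2.imwrite('pics/w12.png',s['color'][:,:,::-1])
"
```

```text
t 14.925 tcp [0.5492 0.1689 0.0314] F [-0.54 -0.64 -0.73] w 53.1 tilt [-4.e-04  0.e+00 -1.e+00]
tool mm [  4.1 -98.9  -2.6] yaw 0.0002 q6 -1.46
tool axes in bed: x -1.0 -0.0  y -0.0 1.0
tcp in bed mm 2.0 43.9
```

View pics/w12.png

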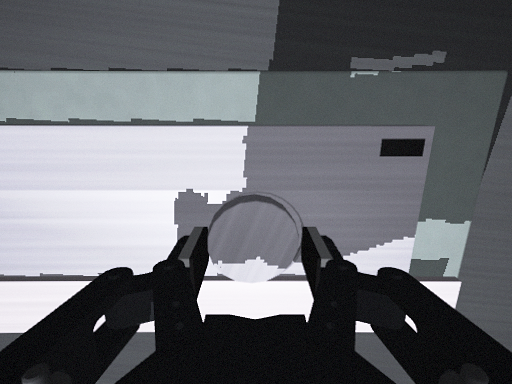

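>>> carry_out([
  {"offset":[0,0.5,0],"yaw":0},
  {"offset":[0,1,0],"yaw":0},
])

```text
clock: 15.22
tool_pos: [0.5492, 0.1698, 0.0315]
ee_rot: [0.162, -3.137, 0.0]
force: [-1.0, -0.4, -0.6]
grip_width: 0.616
```

>>> carry_out([
  {"offset":[0,0.5,0],"yaw":0},
  {"offset":[0,1,0],"yaw":0},
])

```text
clock: 15.48
tool_pos: [0.5492, 0.1708, 0.0316]
ee_rot: [-0.162, 3.137, -0.0]
force: [1.0, -1.2, -0.0]
grip_width: 0.619
```

>>> carry_out([
  {"offset":[0,0.5,0],"yaw":0},
  {"offset":[0,1,0],"yaw":0},
])

```text
clock: 15.72
tool_pos: [0.5491, 0.1717, 0.0315]
ee_rot: [-0.162, 3.137, -0.0]
force: [0.8, -2.0, -0.4]
grip_width: 0.624
```

```bash
python3 -c "
from plan import *
plan(bed(-.002,-.055,.034))
s=r.snapshot('wrist');cv2.imwrite('pics/w13.png',cv2.resize(s['color'][150:330,130:380,::-1],None,fx=3,fy=3))
s=r.snapshot('side');cv2.imwrite('pics/s13.png',cv2.resize(s['color'][140:240,200:300,::-1],None,fx=5,fy=5))
"
```

```text
t 15.725 tcp [0.5491 0.1717 0.0315] F [ 0.8  -1.99 -0.38] w 53.3 tilt [ 0. -0. -1.]
tool mm [   4.3 -101.8   -2.4] yaw 0.0002 q6 -1.45
tool axes in bed: x -1.0 -0.0  y -0.0 1.0
tcp in bed mm 2.2 46.8
```

View pics/w13.png

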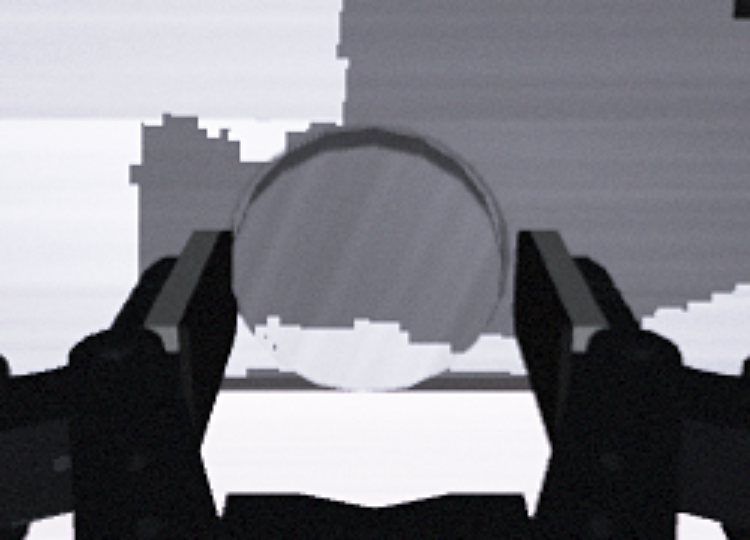

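View pics/s13.png

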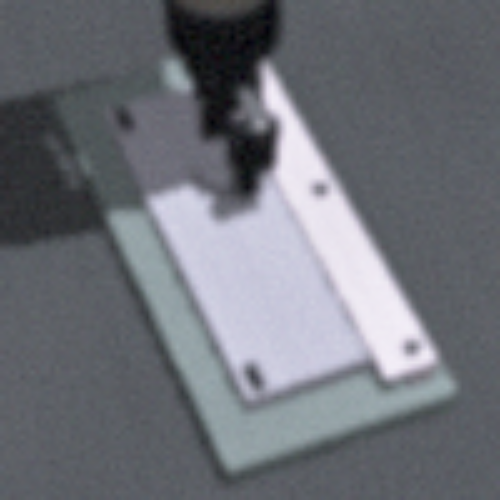

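>>> carry_out([
  {"offset":[0,0.5,0],"yaw":0},
  {"offset":[0,0.8,0],"yaw":0},
])

```text
clock: 16.08
tool_pos: [0.5491, 0.1725, 0.0316]
ee_rot: [-0.162, 3.137, -0.0]
force: [-0.7, -1.6, -0.4]
grip_width: 0.623
```

>>> carry_out([
  {"offset":[0,0.4,0],"yaw":0},
  {"offset":[0,0.8,0],"yaw":0},
])

```text
clock: 16.32
tool_pos: [0.549, 0.1732, 0.0316]
ee_rot: [-0.162, 3.137, -0.0]
force: [1.6, -4.6, 0.1]
grip_width: 0.616
```

```bash
python3 -c "
from plan import *
plan(bed(-.002,-.055,.034))
s=r.snapshot('wrist');cv2.imwrite('pics/w14.png',cv2.resize(s['color'][150:330,130:380,::-1],None,fx=3,fy=3))
"
```

```text
t 16.325 tcp [0.549  0.1732 0.0316] F [ 1.64 -4.56  0.07] w 52.6 tilt [ 2.e-04 -3.e-04 -1.e+00]
tool mm [   4.3 -103.2   -2.4] yaw 0.0004 q6 -1.45
tool axes in bed: x -1.0 -0.0  y -0.0 1.0
tcp in bed mm 2.3 48.2
```

View pics/w14.png

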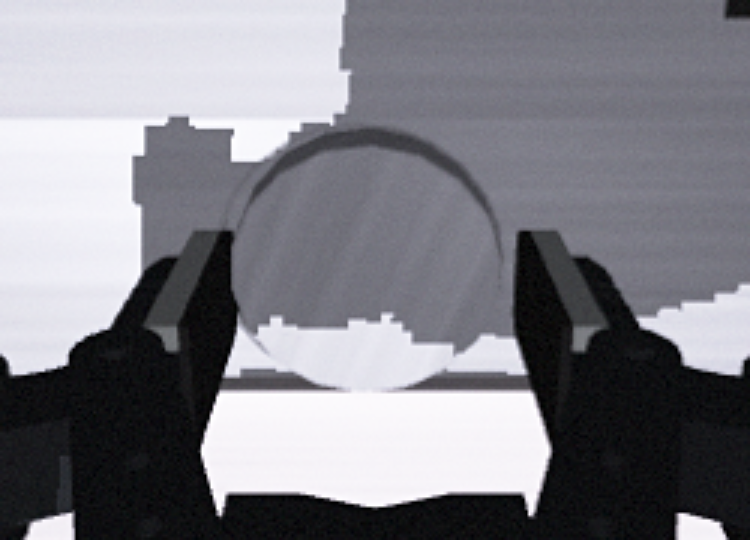

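>>> carry_out([
  {"offset":[0,0.2,0],"yaw":0},
  {"offset":[0,0.4,0],"yaw":0},
])

```text
clock: 16.62
tool_pos: [0.5491, 0.1734, 0.0316]
ee_rot: [-0.162, 3.137, -0.001]
force: [2.3, -6.3, 0.2]
grip_width: 0.62
```

>>> carry_out([
  {"offset":[0,0.2,0],"yaw":0},
  {"offset":[0,0.3,0],"yaw":0},
  {"offset":[0,0.3,0],"yaw":0},
])

```text
clock: 17.0
tool_pos: [0.5492, 0.1735, 0.0316]
ee_rot: [-0.162, 3.137, -0.001]
force: [2.4, -6.6, -0.4]
grip_width: 0.621
```

>>> carry_out([
  {"offset":[0,-1,0],"yaw":0},
  {"offset":[0,-2,0],"yaw":0},
  {"offset":[0,-2,0],"yaw":0},
  {"offset":[0,-2,0],"yaw":0},
], fingers=66)

```text
clock: 17.5
tool_pos: [0.549, 0.1722, 0.0316]
ee_rot: [0.162, -3.137, -0.0]
force: [0.0, -0.1, 0.0]
grip_width: 0.771
```

>>> carry_out([
  {"offset":[0,0,-5],"yaw":0},
  {"offset":[0,0,-20],"yaw":0},
  {"offset":[0,-20,-60],"yaw":0},
  {"offset":[0,-60,-80],"yaw":0},
  {"offset":[0,-60,-80],"yaw":0},
  {"offset":[0,-60,-80],"yaw":0},
])

```text
clock: 18.25
tool_pos: [0.5551, 0.1126, 0.1119]
ee_rot: [-0.161, 3.137, 0.0]
force: [0.5, -0.3, -0.5]
grip_width: 0.772
```

```bash
python3 -c "
from plan import *
import pickle
plan(bed(-.002,-.055,.034))
w=r.snapshot('wrist');cv2.imwrite('pics/w15.png',w['color'][:,:,::-1])
s=r.snapshot('side');cv2.imwrite('pics/s15.png',cv2.resize(s['color'][140:240,200:300,::-1],None,fx=5,fy=5))
c=r.snapshot('scene');cv2.imwrite('pics/c15.png',cv2.resize(c['color'][135:225,215:330,::-1],None,fx=6,fy=6))
pickle.dump((w,s,c),open('p15.pkl','wb'))
"
```

```text
t 18.25 tcp [0.5551 0.1126 0.1119] F [ 0.51 -0.26 -0.45] w 65.9 tilt [ 2.e-04  2.e-04 -1.e+00]
tool mm [  4.2 -42.4  77.8] yaw -0.0002 q6 -1.56
tool axes in bed: x -1.0 0.0  y 0.0 1.0
tcp in bed mm 2.1 -12.7
```

View pics/w15.png

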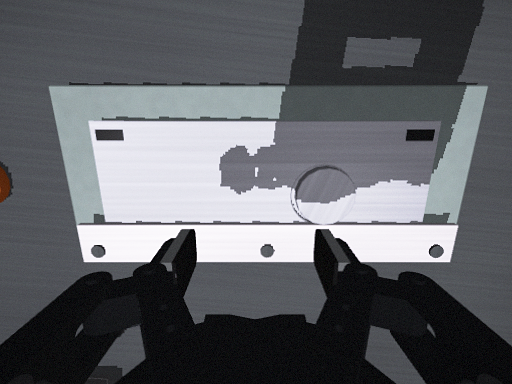

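View pics/s15.png

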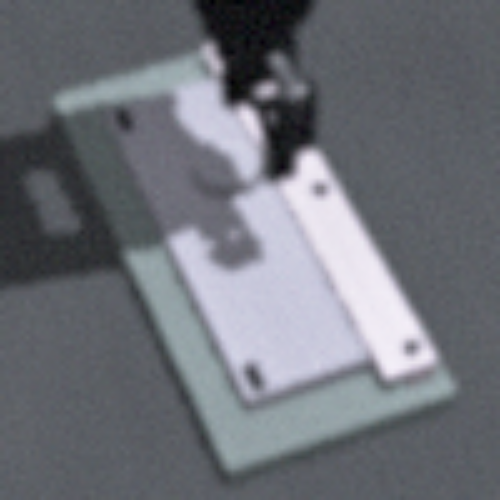

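View pics/c15.png

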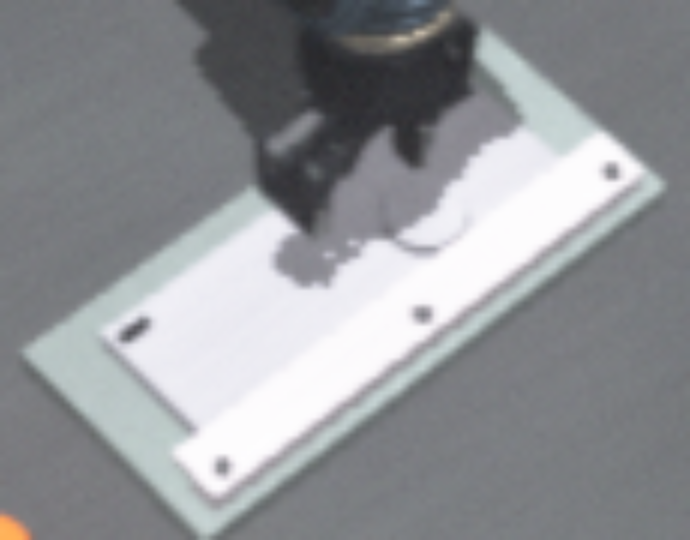

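>>> carry_out([
  {"offset":[60,-40,-20],"yaw":0},
  {"offset":[110,-80,-40],"yaw":0},
  {"offset":[150,-120,-60],"yaw":0},
  {"offset":[150,-160,-60],"yaw":0},
  {"offset":[150,-200,-60],"yaw":0},
  {"offset":[150,-200,-60],"yaw":0},
  {"offset":[150,-200,-60],"yaw":0},
])

```text
clock: 19.27
tool_pos: [0.4265, -0.1013, 0.1712]
ee_rot: [0.162, -3.137, -0.001]
force: [-0.5, 0.2, 0.4]
grip_width: 0.77
```

```bash
python3 -c "
from plan import *
import pickle
plan(bed(-.002,-.055,.034))
w=r.snapshot('wrist')
s=r.snapshot('side');cv2.imwrite('pics/s16.png',cv2.resize(s['color'][150:200,220:280,::-1],None,fx=11,fy=11,interpolation=cv2.INTER_CUBIC))
c=r.snapshot('scene');cv2.imwrite('pics/c16.png',cv2.resize(c['color'][145:200,250:315,::-1],None,fx=10,fy=10,interpolation=cv2.INTER_CUBIC))
pickle.dump((w,s,c),open('p16.pkl','wb'))
w=pickle.load(open('p15.pkl','rb'))[0]
cv2.imwrite('pics/w15z.png',cv2.resize(w['color'][150:240,260:390,::-1],None,fx=6,fy=6,interpolation=cv2.INTER_CUBIC))
"
```

```text
t 19.275 tcp [ 0.4265 -0.1013  0.1712] F [-0.52  0.2   0.36] w 65.8 tilt [-9.e-04  5.e-04 -1.e+00]
tool mm [-146.   157.   137.2] yaw 0.0004 q6 -2.01
tool axes in bed: x -1.0 -0.0  y -0.0 1.0
tcp in bed mm -147.8 -212.2
```

View pics/w15z.png

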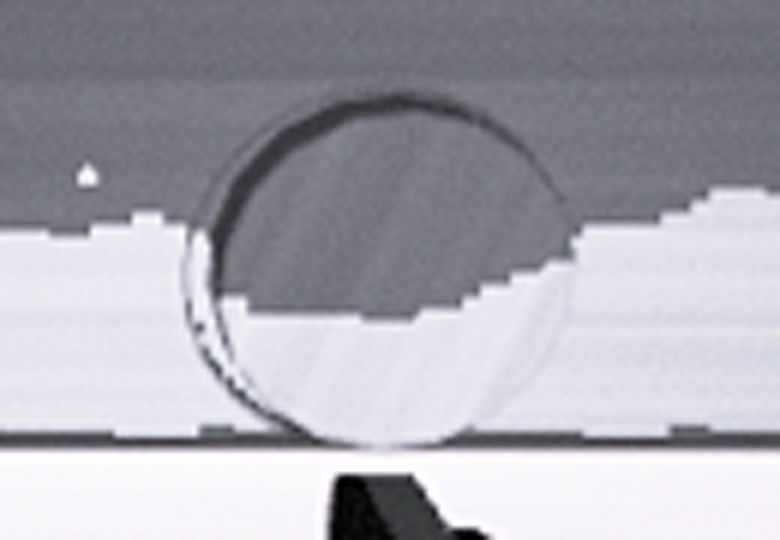

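View pics/s16.png

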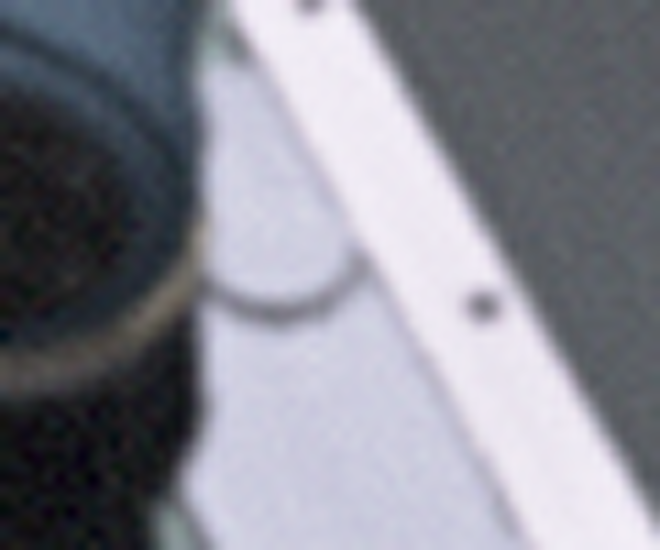

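View pics/c16.png

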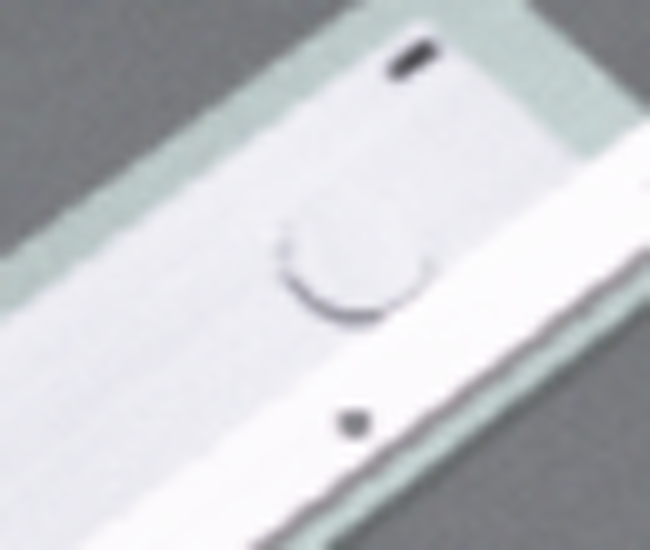

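The zoomed wrist view shows the disc against the far side of the pocket, with a clear crescent of pocket behind its trailing edge. That fits a seated disc, but I'll probe the top lightly with closed fingertips at two points to check height and tilt.

>>> carry_out([
  {"offset":[-30,50,0],"yaw":0},
  {"offset":[-60,100,0],"yaw":0},
  {"offset":[-90,150,0],"yaw":0},
  {"offset":[-120,200,20],"yaw":0},
  {"offset":[-148,240,50],"yaw":0},
  {"offset":[-148,243,90],"yaw":0},
  {"offset":[-148,243,110],"yaw":0},
  {"offset":[-148,243,110],"yaw":0},
  {"offset":[-148,243,110],"yaw":0},
], fingers=0)

```text
clock: 20.55
tool_pos: [0.5492, 0.1554, 0.0625]
ee_rot: [-0.163, 3.136, 0.0]
force: [0.6, -0.1, -0.4]
grip_width: 0.0
```

```bash
python3 -c "
from plan import *
plan(bed(0,.031,.045))
s=r.snapshot('wrist');cv2.imwrite('pics/w17.png',s['color'][:,:,::-1])
"
```

```text
t 20.55 tcp [0.5492 0.1554 0.0625] F [ 0.57 -0.07 -0.42] w 0.0 tilt [ 1.1e-03  2.0e-04 -1.0e+00]
tool mm [ 0.6  0.5 17.5] yaw 0.0007 q6 -1.48
tool axes in bed: x -1.0 -0.001  y -0.001 1.0
tcp in bed mm 0.6 30.5
```

View pics/w17.png

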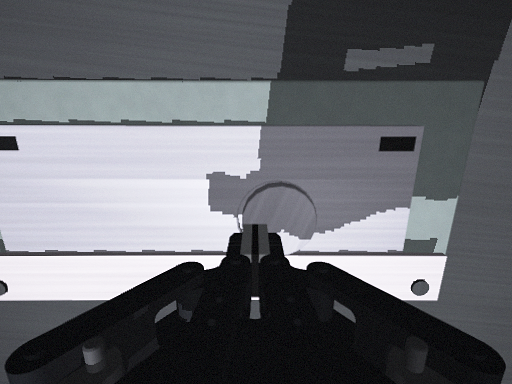

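Descend gently: first to about z = 0.048 (above either possible height), then 1 mm steps.

>>> carry_out([
  {"offset":[0,0,8],"yaw":0},
  {"offset":[0,0,14],"yaw":0},
  {"offset":[0,0,14],"yaw":0},
  {"offset":[0,0,14],"yaw":0},
])

```text
clock: 21.1
tool_pos: [0.5489, 0.1549, 0.0476]
ee_rot: [-0.162, 3.137, -0.0]
force: [-0.1, 0.0, -0.2]
grip_width: -0.001
```

>>> carry_out([
  {"offset":[0,0,1],"yaw":0},
  {"offset":[0,0,2],"yaw":0},
  {"offset":[0,0,2],"yaw":0},
])

```text
clock: 21.48
tool_pos: [0.5488, 0.1549, 0.0455]
ee_rot: [0.162, -3.137, 0.0]
force: [0.3, -0.3, -0.4]
grip_width: -0.0
```

>>> carry_out([
  {"offset":[0,0,1],"yaw":0},
  {"offset":[0,0,1],"yaw":0},
])

```text
clock: 21.72
tool_pos: [0.5488, 0.1549, 0.0445]
ee_rot: [0.162, -3.137, 0.0]
force: [0.3, 0.5, 0.1]
grip_width: -0.001
```

>>> carry_out([
  {"offset":[0,0,1],"yaw":0},
  {"offset":[0,0,1],"yaw":0},
])

```text
clock: 21.98
tool_pos: [0.5488, 0.1549, 0.0435]
ee_rot: [0.162, -3.137, 0.0]
force: [-0.0, -0.4, -1.0]
grip_width: -0.002
```

>>> carry_out([
  {"offset":[0,0,0.8],"yaw":0},
  {"offset":[0,0,0.8],"yaw":0},
])

```text
clock: 22.22
tool_pos: [0.5488, 0.1549, 0.0427]
ee_rot: [0.162, -3.137, 0.0]
force: [-0.1, -0.1, 0.2]
grip_width: 0.001
```

>>> carry_out([
  {"offset":[0,0,0.5],"yaw":0},
  {"offset":[0,0,0.5],"yaw":0},
])

```text
clock: 22.48
tool_pos: [0.5488, 0.155, 0.0422]
ee_rot: [0.162, -3.137, -0.0]
force: [0.7, 0.1, 0.8]
grip_width: -0.003
```

>>> carry_out([
  {"offset":[0,0,0.4],"yaw":0},
  {"offset":[0,0,0.4],"yaw":0},
])

```text
clock: 22.72
tool_pos: [0.5489, 0.1549, 0.0421]
ee_rot: [-0.162, 3.137, -0.0]
force: [-1.3, -1.1, 4.6]
grip_width: -0.002
```

The trailing side is at z ≈ 42.1 mm, against 42 mm expected when seated. Now the leading side.

>>> carry_out([
  {"offset":[0,0,-6],"yaw":0},
  {"offset":[0,15,-6],"yaw":0},
  {"offset":[0,30,-6],"yaw":0},
  {"offset":[0,30,-6],"yaw":0},
  {"offset":[0,30,-3],"yaw":0},
  {"offset":[0,30,-1],"yaw":0},
  {"offset":[0,30,-1],"yaw":0},
])

```text
clock: 23.6
tool_pos: [0.5457, 0.1844, 0.0426]
ee_rot: [0.161, -3.137, 0.0]
force: [0.2, -0.4, 0.4]
grip_width: -0.001
```

>>> carry_out([
  {"offset":[0,0,0.6],"yaw":0},
  {"offset":[0,0,0.6],"yaw":0},
])

```text
clock: 23.85
tool_pos: [0.5458, 0.1847, 0.0423]
ee_rot: [0.162, -3.137, 0.0]
force: [0.1, -0.3, -0.1]
grip_width: 0.001
```

>>> carry_out([
  {"offset":[0,0,0.4],"yaw":0},
  {"offset":[0,0,0.4],"yaw":0},
])

```text
clock: 24.1
tool_pos: [0.5458, 0.1848, 0.0421]
ee_rot: [-0.162, 3.137, -0.0]
force: [-1.1, -0.3, 3.8]
grip_width: -0.002
```

The leading side also reads 42.1 mm, so the disc is flat and fully home. Lifting clear and checking once more.

>>> carry_out([
  {"offset":[0,0,-10],"yaw":0},
  {"offset":[0,0,-50],"yaw":0},
  {"offset":[40,-30,-100],"yaw":0},
  {"offset":[90,-80,-130],"yaw":0},
  {"offset":[90,-100,-130],"yaw":0},
  {"offset":[90,-100,-130],"yaw":0},
  {"offset":[90,-100,-130],"yaw":0},
])

```text
clock: 24.98
tool_pos: [0.4668, 0.0763, 0.1721]
ee_rot: [-0.161, 3.137, 0.0]
force: [1.0, 0.1, -0.2]
grip_width: -0.001
```

```bash
python3 -c "
from plan import *
plan(bed(0,.031,.045))
c=r.snapshot('scene');cv2.imwrite('pics/c18.png',c['color'][:,:,::-1])
s=r.snapshot('wrist');cv2.imwrite('pics/w18.png',s['color'][:,:,::-1])
"
```

```text
t 24.975 tcp [0.4668 0.0763 0.1721] F [ 1.03  0.07 -0.18] w -0.1 tilt [ 6.e-04  2.e-04 -1.e+00]
tool mm [-89.3  70.7 127.2] yaw -0.0002 q6 -1.61
tool axes in bed: x -1.0 0.0  y 0.0 1.0
tcp in bed mm -89.4 -39.7
```

View pics/c18.png

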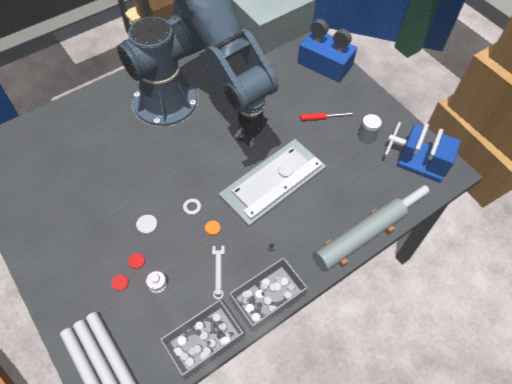

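View pics/w18.png

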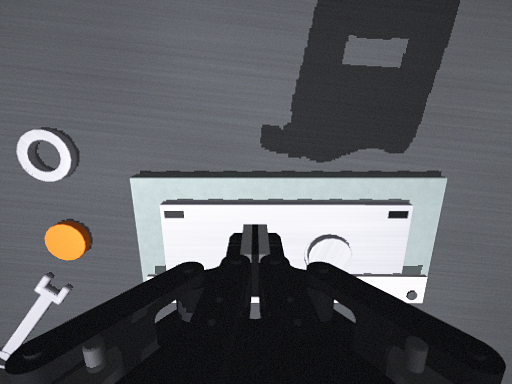

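The disc sits in the pocket, at (286,171) in the scene view. The other parts look unmoved, and the arm is clear.

```bash
python3 -c "
from workcell import r
print(r.job_done())"
```

```text
the job is handed in; nothing more can be done
None
```

The blanking disc is lying flat and fully home in the pocket, released, and I handed the job in at about 25 s of the 61 s allowed. I picked it off the bench, laid it on the loading end at about bed y = -95 mm, and slid it along the fence between loosely open fingers. The push read 1–3 N while sliding, with a last nudge to 6.6 N until the disc stopped against the pocket's far wall.

**Seating:** light touches with the closed fingertips (under 5 N) put the top at z = 42.1 mm on both the trailing and leading sides. A seated, flat disc should read 42 mm.

**Other parts:** the last camera views show the other parts apparently where they started; I judged that by eye, not by measurement. The arm was clear of everything.

**Disagreement:** the pocket's y position differed by about 2 mm between cameras (45 mm from the wrist, 47 mm from the fixed ones). That is within the calibration error, and where the disc stopped fits either value. No check failed.

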